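# Set the ejector rod of a connector press-out fixture to its gauge leaf

### The job

Flip the fixture's gauge leaf down onto its fence, draw the steel ejector rod out of its holder and push it tip first partway into the guide block's bore. Let go, take the rod again close to its tail and push it on until its tip rests against the leaf, then flip the leaf back up and leave the rod there. Do not disturb the other things on the bench.

Things in the scene. Friction and masses are not known exactly. Their poses are not given: they have to be found in the camera images.
- fixture: Press-out fixture, bolted down: aluminium base plate 300 x 110 x 12 mm carrying, in order along its x, a steel guide block (110 long, 60 wide, top 84 mm above the table), the hinged gauge leaf and a clamped control unit (up to 79 mm high, from x = 107 mm on). Origin at table level under the block's middle, 62 mm from the plate's -x end. x along the bore, y sideways, z up.
- mouth (a point): Centre of the bore's entry mouth in the block's -x face, 62 mm above the table; axes as the fixture's, x points into the bore. The bore is straight and round, 18.5 mm in diameter, 110 mm long, with 3 mm chamfers. The lowered gauge leaf's near face lies 130 mm from this point along x, 20 mm beyond the bore's exit.
- bore_exit (a point): Centre of the bore's exit, 110 mm past the mouth along the fixture's x.
- leaf (a joint): Angle of the gauge leaf (rad): 0 = down, its arm level across the bore line and on the fence; 1.57 = arm upright; stop at 1.9, leaning to +y. An L-shaped steel piece 10 mm thick (fixture x = 75 to 85 mm) of an arm and a shorter finger tab. The hinge is stiff (0.1 N m, about 2 N at the end) and stays where it is left. Push the arm over from its +y side to lower it.
- leaf_pivot (a point): Hinge axis of the leaf, at fixture x = 80, y = 36, z = 62 mm; axes as the fixture's, the hinge axis along x, so the leaf swings in the fixture's y-z plane. The hinge post stands on the leaf's far side (fixture x = 88 to 98, y = 26 to 46, up to z = 75 mm).
- leaf_arm (a point): Free end of the leaf's arm, on its centre line, 75 mm from the pivot. The arm is 22 mm wide (11 mm either side of the line from the pivot). It points to the fixture's -y when down, to +z when upright.
- leaf_tab (a point): Free end of the leaf's finger tab, 60 mm from the pivot; the tab is 14 mm wide (7 mm either side of its line) and at right angles to the arm: it points to +z when the leaf is down, to the fixture's +y when the arm is upright. Push it towards +y to raise the leaf.
- fence (a point): Middle of the top of the small fence block (20 x 18 mm, top 51 mm above the table) on which the end of the lowered arm rests.
- holder: Rod holder, screwed down: black base 230 x 70 x 10 mm; grey closed-top sleeve (x = -110 to -42 mm, 36 wide, top at 70 mm, ceiling at 64 mm, open at both ends) over the rod's tail; open notch (x = 68 to 84 mm, 36 wide, top at 52 mm) under its tip. Seats at z = 42 mm, channels 20 mm wide. Origin centre of underside, x from sleeve to notch: draw the rod out along +x.
- rod: The ejector rod: plain round steel rod, 16 mm in diameter, 200 mm long, about 0.3 kg, lying level. Origin at the middle of its axis, x along the rod towards the tip. At the start it lies in the holder along the holder's x, axis 50 mm above the table, its tail 55 to 70 mm inside the sleeve.
- rod_tip (a point): Centre of the rod's leading end, which has a 4 mm chamfer (100 mm from its middle).
- rod_tail (a point): Centre of the rod's plain rear end, 200 mm from the tip; at the start hidden in the sleeve.
- tray: Grey parts tray, fixed, 200 x 110 x 36 mm with one divider and connectors in it; origin centre of underside, x along its length. Holder and tray may have changed places.
- ecu: Loose control unit: cast-aluminium housing 150 x 115 mm, 36 mm high, with three open black plug shrouds on top (60 mm high in all). Origin: centre of underside, x along its 150 mm. Leave alone.
- meter: Loose black hand-held multimeter, 85 x 170 x 36 mm, lying flat; origin centre of underside, y along its length. Leave alone.
- reel: Loose grey solder reel, ring 64 mm across and 40 mm high, standing flat; origin centre of underside. Leave alone.
- driver: Loose black-handled screwdriver, 190 mm, lying along its x; origin at its underside near the middle. Leave alone.
- cleaner: Loose spray can, 60 mm across, 170 mm tall, upright; origin centre of underside. Leave alone.
- wallet: Loose black card wallet 105 x 90 x 20 mm; origin centre of underside. Leave alone.
- plug: Loose grey plug housing, block 70 x 36 x 30 mm (x, y, z); origin centre of underside. Leave alone.
Things that resemble listed ones, but are neither listed nor needed, are in the scene too. Leave any brown or pink look-alike of the holder alone.

How it is judged:
By the outcome, as a careful person would: the job done as asked, in the order asked, and still so for the second after the job is handed in, with the robot touching nothing.
It also fails if it takes over 67 s, if anything falls off the work surface, if the arm or the gripper's body presses on something with over 40 N, if the wrist force passes 120 N, or if a joint passes its speed limit or range.

### The arm

A 7-joint arm with a two-finger parallel gripper is mounted at the origin on the work surface. World frame = base frame: x ahead of the robot, y to its left, z up, the work surface at z = 0. Lengths are in mm, angles in rad, forces in N, time in s.
With the tool pointing down it reaches from about 400 to 850 mm from the base axis. Payload 4.5 kg.
Tool frame: the origin (TCP) lies at the centre of the arm's flange, where the gripper is bolted on; the fingertips stand 173 mm ahead of it and the grasp point (between the pads) lies 155 mm ahead of it; z points along the fingers, y is the line along which they close (so a half turn about z gives the same grasp; the last joint's range is limited). The gripper opens to 85 mm and grips with 20 to 120 N. Pads are 22 mm wide; open, the fingers measure 114 mm over their backs; the gripper's body (76 mm by 85 mm) begins 54 mm behind the grasp point. The pads swing forward as they close: fully open they stand 13 mm farther back than shut.
Start: joints at [-1.172, 0.689, -0.195, 1.565, 0.157, 0.902, -0.215], TCP at [222.956, 583.891, 404.717] pointing down, gripper open.
Joint ranges: [-3.01, 3.01], [-0.46, 2.08], [-1.47, 1.51], [0.13, 2.56], [-1, 4.14], [0.04, 2.09], [-2.66, 2.66]. Speed limits (rad/s): [2.57, 2.57, 3.14, 3.14, 3.14, 3.14, 3.14].

### API

Orientations are given as a unit quaternion [w, x, y, z].
In Python, from workcell import ctrl gives the robot as it stands.
- The arm moves only by the tool carry_out, never from a script. Its argument "deltas" is a list that holds one entry, the list of rows, each a list of 4 numbers: the shift along the tool's x, y, z in m, then the turn about the tool's z in rad. In form: [[[dx, dy, dz, spin], ...]]. A call has 1 to 20 rows; each row is the pose to reach, as a shift and turn from the pose commanded when the call began, along the tool's axes at that moment; what a row does not reach only later rows make up. A row lasts 1/8 s, in which the tool goes at most 62.5 mm and 10.7 degrees, less where a joint would pass 70% of its speed; a pose out of reach is approached as far as the arm can. A call with a gripper value outside its range is refused whole. "claw" is the finger opening in m, from 0 to 0.0854, set as the call begins (left out, the last holds). The fingers move at their own pace and stop on an object; "grip_force" is the grip in N (left out, the last holds). Time passes only in rows, so rows that repeat a pose let the fingers close. It gives the time, the measured TCP pose, the force, the opening and the grip force at its end, in the units of the state.
- ctrl.sense(): the state, without advancing time (a new reading comes with each control period).
- ctrl.grab_frame(name): name is "side" or "top"; returns the picture (400x640x3 uint8, red, green, blue); there is no depth.
- ctrl.camera_info(name): a dict with "camera_matrix" (3x3 intrinsics, pixels), "k1" (the pictures are not rectified: a ray, as slopes to the right and down, at radius r is drawn at 1 + k1 r^2 times it, then the intrinsics apply), "R" (3x3) and "t" (3): a world point X has camera coordinates R X + t. Camera axes: x right, y down, z forward; pixel columns grow to the right and rows downward; lengths in mm; the calibration is good to about 2 mm. A picture is of the moment at which its call begins. camera_info takes no time and is no camera call.
- ctrl.hand_in(): hands the job in; it is judged then, once.
Trained networks look in the newest picture that a camera, given by its name, has taken for a name from the list of things; names that differ only in an ending like _2 or _b are one class to them, and where a whole thing is asked for, a point or a joint stands for the part that bears it (a point fixed in the world has none). Each returns a list of dicts, best first, with "score" (0 to 1); they miss things now and then, are a little off and sometimes report something else, mostly with a low value. They report only what shows in the picture. A call takes as long as a camera call. They do not tell look-alikes from the thing itself.
- ctrl.look_for(query, camera): "rect" ([left, top, width, height] as shares, 0 to 1, of the picture: columns of its width, rows of its height, round what is visible of it).
- ctrl.landmark_of(query, camera): "xy" ([column, row] as shares, 0 to 1, of the picture: columns of its width, rows of its height: a listed point, or the origin of a listed thing).
The state is a dict: "time": time; "qpos": joint angles; "qd": joint speeds; "tau": joint torques, N m; "ee_pos": TCP position; "tool_rot": TCP orientation; "wrist_force": force on the tool from outside, world axes, zero at the start; "torque": the same for the moment, N m; "width": finger opening in mm; "grasp_force": force on a finger pad.
Only numpy, scipy, OpenCV 4.12 (cv2) and the standard library are available. Lean on these libraries where they do the work, as an engineer would, in place of code of your own. Each camera call takes 0.05 s, during which the arm holds its last target. There are 200 camera calls.

## Working session

There is one attempt and no reset: what is moved stays moved. The work goes in short steps, Python scripts to look and compute and a tool call to move; the robot and the scene stay as the last step left them, time stands still between calls to the robot, and variables do not carry over. Pictures are saved under pics/ and viewed, at most 12 in all, crops included, and the job is handed in when it is done.

Besides the shell and the picture viewer there is one more tool, called after "Request:" as name(argument=value, ...), one argument or row to a line, values as JSON. carry_out: Moves the arm, as the interface text tells. Its arguments: {"type":"object","properties":{"deltas":{"type":"array","items":{"type":"array","items":{"type":"array","items":{"type":"number"}}}},"claw":{"type":"number"},"grip_force":{"type":"number"}},"required":["deltas"]}

```bash
mkdir -p pics; cat > h.py <<'E'
import numpy as np, cv2
from scipy.spatial.transform import Rotation as Ro
from workcell import ctrl
def ray(cam,px):
    c=ctrl.camera_info(cam);K=np.array(c["camera_matrix"]);k=c["k1"];R=np.array(c["R"]);t=np.array(c["t"])
    d=(np.array(px,float)-K[:2,2])/[K[0,0],K[1,1]]; u=d.copy()
    for _ in range(30): u=d/(1+k*(u@u))
    return -R.T@t, R.T@np.array([u[0],u[1],1.])
def onz(cam,px,z):
    o,d=ray(cam,px); return o+d*(z-o[2])/d[2]
def proj(cam,X):
    c=ctrl.camera_info(cam);K=np.array(c["camera_matrix"]);R=np.array(c["R"]);t=np.array(c["t"])
    p=R@np.array(X,float)+t;u=p[:2]/p[2];u=u*(1+c["k1"]*(u@u));return u*[K[0,0],K[1,1]]+K[:2,2]
def tri(p1,p2):
    o1,d1=ray("top",p1);o2,d2=ray("side",p2)
    A=np.c_[d1,-d2];s=np.linalg.lstsq(A,o2-o1,rcond=None)[0]
    a=o1+s[0]*d1;b=o2+s[1]*d2;return (a+b)/2,np.linalg.norm(a-b)
def snap(cam,name):
    im=np.array(ctrl.grab_frame(cam));cv2.imwrite("pics/"+name,im[:,:,::-1]);return im
E
python3 - <<'E'
from h import *
for c in("top","side"):
    snap(c,c+"0.png"); o,_=ray(c,(320,200)); print(c,o.round())
    for n in "mouth bore_exit leaf leaf_pivot leaf_arm leaf_tab fence holder rod rod_tip tray".split():
        print(n,[(np.round(np.array(d["xy"])*[640,400],1).tolist(),round(d["score"],2)) for d in ctrl.landmark_of(n,c)[:3]])
s=ctrl.sense();print(s)
E
```

```text
top [ 356.  -80. 1164.]
mouth [([266.0, 164.4], 0.97)]
bore_exit [([231.6, 166.5], 0.89)]Traceback (most recent call last):
  File "<stdin>", line 5, in <module>
ValueError: it knows: bore_exit, cleaner, driver, ecu, fence, fixture, holder, leaf_arm, leaf_pivot, leaf_tab, meter, mouth, plug, reel, rod, rod_tail, rod_tip, tray, wallet
```

View pics/top0.png

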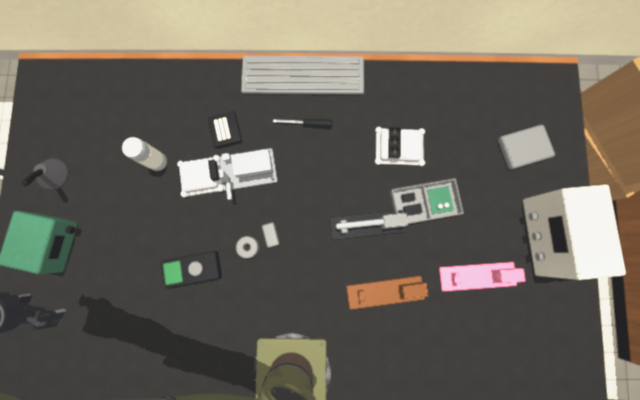

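The top view shows the fixture at (228,172), with the guide block on the right and the mouth at about (270,165). The black holder with its steel rod is at (370,225), sleeve on the right and tip on the left at about (338,226). The brown (387,292) and pink (482,277) look-alikes are not the holder. The tray is at (427,202).

```bash
cat > m.py <<'E'
from h import *
N="fixture mouth bore_exit leaf_pivot leaf_arm leaf_tab fence holder rod rod_tip tray".split()
P={}
for c in("top","side"):
    snap(c,c+"1.png"); o,_=ray(c,(320,200)); print(c,o.round())
    for n in N:
        r=[(np.round(np.array(d["xy"])*[640,400],1).tolist(),round(d["score"],2)) for d in ctrl.landmark_of(n,c)[:4]]
        P[n,c]=r; print(n,r)
for n in N:
    for a,_ in P[n,"top"]:
        for b,_ in P[n,"side"]:
            X,e=tri(a,b)
            if e<25: print(n,X.round(1),round(e,1),a,b)
t=cv2.imread("pics/top1.png");a=cv2.resize(t[130:250,160:480],(800,300),interpolation=cv2.INTER_CUBIC)
s=cv2.resize(cv2.imread("pics/side1.png"),(480,300));cv2.imwrite("pics/crop1.png",a)
s=ctrl.sense();print(s)
E
python3 m.py
```

```text
top [ 356.  -80. 1164.]
fixture [([254.3, 165.9], 0.89)]
mouth [([268.7, 162.8], 0.64)]
bore_exit [([230.2, 164.2], 0.82)]
leaf_pivot [([227.0, 179.1], 0.87), ([221.1, 170.3], 0.31)]
leaf_arm [([224.7, 174.1], 0.52), ([371.6, 224.4], 0.35), ([305.0, 120.9], 0.16)]
leaf_tab [([229.1, 199.4], 0.56), ([399.2, 147.0], 0.37)]
fence [([225.5, 155.4], 0.72), ([396.7, 146.5], 0.61)]
holder [([366.9, 224.3], 0.92), ([477.2, 274.0], 0.7), ([383.1, 289.8], 0.59)]
rod [([371.5, 226.3], 0.72), ([221.1, 172.7], 0.68)]
rod_tip [([336.9, 226.1], 0.62), ([224.2, 155.2], 0.23)]
tray [([418.5, 202.4], 0.97)]
side [ -11.  798. 1100.]
fixture [([256.7, 239.1], 0.6)]
mouth [([262.9, 215.8], 0.76)]
bore_exit [([249.2, 241.1], 0.62)]
leaf_pivot [([255.1, 248.2], 0.76)]
leaf_arm [([249.6, 236.4], 0.62), ([253.9, 195.1], 0.16)]
leaf_tab []
fence [([238.7, 249.7], 0.76)]
holder [([404.6, 208.9], 0.59), ([352.8, 197.7], 0.56)]
rod []
rod_tip []
tray [([265.3, 217.4], 0.26)]
fixture [630.6 127.1   5. ] 0.5 [254.3, 165.9] [256.7, 239.1]
mouth [629.6  74.3  73.8] 11.9 [268.7, 162.8] [262.9, 215.8]
bore_exit [615.2
[... 457 characters left out ...]
y([-1.17217073,  0.6890952 , -0.19461776,  1.56531926,  0.15731963,
        0.90255299, -0.21511051]), 'qd': array([-4.24211914e-04, -2.58037763e-03,  7.77645114e-05,  9.20413489e-05,
        5.78198919e-04,  1.35403076e-03, -5.34663191e-04]), 'tau': array([-6.11095038e-05, -5.39533031e+01, -1.26677971e+00, -1.58879542e+01,
        9.96839663e-03,  1.40029199e-03, -4.33185221e-06]), 'ee_pos': array([222.96425221, 583.87096885, 404.71501604]), 'tool_rot': array([4.10039010e-06, 1.81383153e-01, 9.83412503e-01, 6.03200722e-06]), 'wrist_force': array([ 0.0721132 ,  0.86996693, -0.23463459]), 'torque': array([-0.05599145,  0.04473852,  0.00972283]), 'grasp_force': 0.0, 'width': 85.98183237734493}
```

View pics/side1.png

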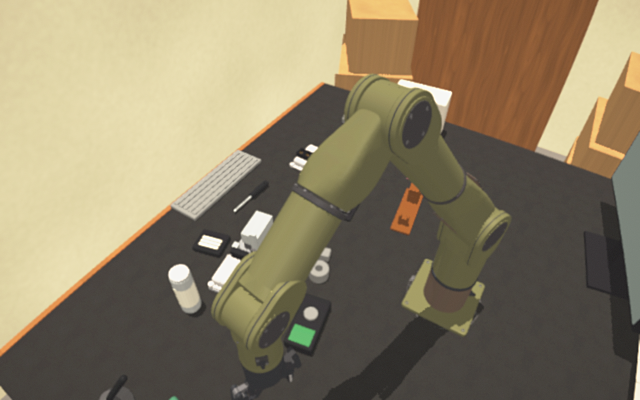

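View pics/crop1.png

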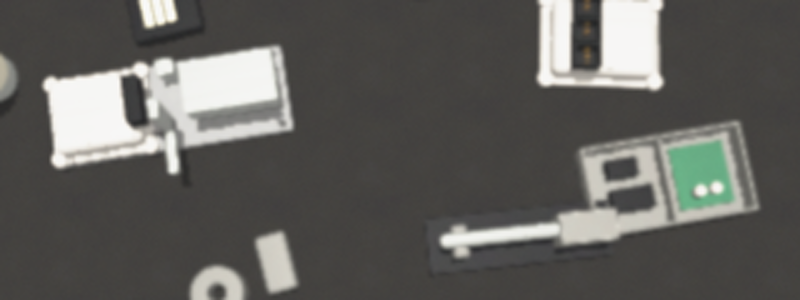

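```bash
cat > fit.py <<'E'
from h import *
from scipy.optimize import minimize
import sys
def box(x0,x1,y0,y1,z,skip=()):
    c=[(x0,y0),(x1,y0),(x1,y1),(x0,y1)];L=[]
    for i in range(4):
        if i in skip: continue
        a,b=np.array(c[i]),np.array(c[(i+1)%4])
        L+=[np.r_[a+(b-a)*s,z] for s in np.linspace(.05,.95,25)]
    return L
def fitpose(img,pts,p0,cam="top"):
    g=cv2.cvtColor(img,cv2.COLOR_BGR2GRAY).astype(np.float32)
    pts=np.array(pts);p=np.array(p0,float)
    def cost(p,G):
        R=Ro.from_euler("z",p[2]).as_matrix();W=pts@R.T+[p[0],p[1],0]
        u=np.array([proj(cam,w) for w in W],np.float32)
        return -cv2.remap(G,u[:,:1].copy(),u[:,1:].copy(),cv2.INTER_LINEAR).mean()
    for s in(2.,1.,.6):
        b=cv2.GaussianBlur(g,(0,0),s);G=np.hypot(cv2.Sobel(b,5,1,0),cv2.Sobel(b,5,0,1));G=np.minimum(G,np.percentile(G,97))
        d=12*s/2
        r=minimize(cost,p,args=(G,),method="Nelder-Mead",options=dict(initial_simplex=[p,p+[d,0,0],p+[0,d,0],p+[0,0,.06]],maxiter=120))
        p=r.x;print(s,p.round(3),round(r.fun/G.mean(),2))
    return p
E
cat > f1.py <<'E'
from fit import *
img=cv2.imread("pics/top1.png")
FX=box(-62,60,-55,55,12,(1,2))[:50]+box(-55,55,-30,30,84)+box(-62,30,-55,55,12,(0,1,3))
F=fitpose(img,FX,(630,127,1.67))
HO=box(-115,115,-35,35,10)+box(-110,-42,-18,18,70)
H=fitpose(img,HO,(446,-225,1.65))
v=img.copy();v=cv2.resize(v,None,fx=4,fy=4,interpolation=cv2.INTER_CUBIC)
def draw(pts,p,col):
    for q in pts:
        R=Ro.from_euler("z",p[2]).as_matrix();u=proj("top",R@q+[p[0],p[1],0])
        cv2.circle(v,tuple(int(round(4*a+1.5)) for a in u),1,col,-1)
draw(FX,F,(0,0,255));draw(HO,H,(0,0,255))
draw([np.array([80,36+60*np.cos(t),62+60*np.sin(t)]) for t in(0,-.33)],F,(255,0,0))
draw([np.array([80,36+75*np.sin(t),62+75*np.cos(t)]) for t in(0,.33)],F,(0,200,0))
draw([np.array([x,0,50]) for x in(-42,0,85)],H,(255,0,0))
a=v[540:820,680:1160];b=v[780:1020,1280:1760]
cv2.imwrite("pics/fit1.png",np.vstack([a,b]))
E
python3 f1.py
```

```text
Traceback (most recent call last):
  File "f1.py", line 4, in <module>
    F=fitpose(img,FX,(630,127,1.67))
  File "fit.py", line 21, in fitpose
    r=minimize(cost,p,args=(G,),method="Nelder-Mead",options=dict(initial_simplex=[p,p+[d,0,0],p+[0,d,0],p+[0,0,.06]],maxiter=120))
  File "fit.py", line 16, in cost
    u=np.array([proj(cam,w) for w in W],np.float32)
                ~~~~^^^^^^^
  File "h.py", line 12, in proj
    c=ctrl.camera_info(cam);K=np.array(c["camera_matrix"]);R=np.array(c["R"]);t=np.array(c["t"])
ValueError: time passes only in moves, steps and waits
```

Cache the calibration.

```bash
sed -i 's/ctrl.camera_info(cam)/ci(cam)/; 3a import functools\nci=functools.lru_cache(None)(lambda n: ctrl.camera_info(n))' h.py; python3 f1.py
```

```text
2.0 [624.077 122.705   1.729] -7.35
1.0 [623.81  124.612   1.744] -8.9
0.6 [623.799 124.569   1.743] -9.49
2.0 [ 440.363 -260.161    1.797] -5.08
1.0 [ 438.974 -248.222    1.794] -5.12
0.6 [ 441.683 -247.682    1.775] -5.0
```

View pics/fit1.png

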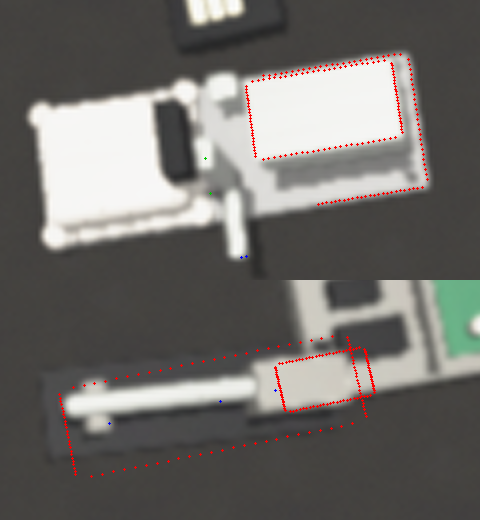

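```bash
cat > f2.py <<'E'
from fit import *
img=cv2.imread("pics/top1.png")
a=onz("top",(337.5,226.2),50);b=onz("top",(383.7,221.2),50);s=onz("top",(396,221.5),70);print(a.round(),b.round(),s.round())
y=np.arctan2(a[1]-b[1],a[0]-b[0]);e=np.array([np.cos(y),np.sin(y)]);o=s[:2]+76*e;print(y,o, (a-s)[:2]@e-76)
HO=box(-110,-42,-18,18,70,(0,))*2+box(-38,80,-8,8,50,(1,3))*2+box(-40,115,-35,35,10,(3,))
H=fitpose(img,HO,(*o,y))
v=cv2.resize(img,None,fx=4,fy=4,interpolation=cv2.INTER_CUBIC)
R=Ro.from_euler("z",H[2]).as_matrix()
for q in HO:
    u=proj("top",R@q+[H[0],H[1],0]);cv2.circle(v,tuple(int(round(4*t+1.5)) for t in u),1,(0,0,255),-1)
cv2.imwrite("pics/fit2.png",v[780:1020,1280:1760])
print("tip s",R[:,0]@(onz("top",(336,226.2),50)-[H[0],H[1],0]))
F=np.array([623.8,124.6,1.743]);RF=Ro.from_euler("z",F[2]).as_matrix()
for n,q in dict(mouth=[-55,0,62],exit=[55,0,62],pivot=[80,36,62],tab=[80,96,62],armup=[80,36,137]).items():
    X=RF@q+[F[0],F[1],0];print(n,X.round(1),proj("top",X).round(1),proj("side",X).round(1))
E
python3 f2.py
```

```text
[ 437. -136.   50.] [ 453. -275.   50.] [ 451. -308.   70.]
1.6866424528473616 [ 442.033654   -232.38569466] 96.02350246400775
2.0 [ 447.8   -232.277    1.686] -5.97
1.0 [ 447.548 -228.989    1.669] -6.84
0.6 [ 447.735 -228.987    1.668] -7.2
tip s 97.76682983943803
mouth [633.2  70.4  62. ] [269.7 160.8] [264.7 217.5]
exit [614.4 178.8  62. ] [233.9 166.6] [249.5 240.3]
pivot [574.6 197.2  62. ] [227.2 179.4] [255.7 249.2]
tab [515.5 187.   62. ] [229.8 198.8] [272.5 254.9]
armup [574.6 197.2 137. ] [220.8 174.1] [253.4 234. ]
```

View pics/fit2.png

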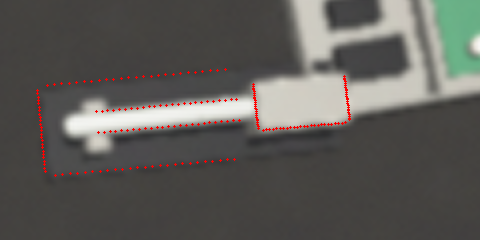

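The crop confirms the black-based holder at (370,225), with the grey sleeve and the rod tip at about (336,226). Its lines match the given sizes, and the leaf is upright. Next I move behind the leaf with the fingers shut.

Request:
carry_out(
  deltas=[
    [[-0.047,-0.029,0,0.115],[-0.094,-0.058,0,0.23],[-0.141,-0.087,0,0.345],[-0.188,-0.116,0,0.46],[-0.236,-0.145,0,0.575],[-0.283,-0.174,0,0.69],[-0.33,-0.203,0,0.805],[-0.377,-0.232,0,0.92],[-0.424,-0.261,0,1.034],[-0.424,-0.261,0.05,1.034],[-0.424,-0.261,0.1,1.034],[-0.424,-0.261,0.12,1.034],[-0.424,-0.261,0.12,1.034]],
  ],
  claw=0,
)

```text
time: 2.98
ee_pos: [525.5, 188.7, 283.3]
tool_rot: [-0.001, 0.644, 0.765, -0.001]
wrist_force: [0.3, -0.2, 0.8]
width: -0.5
grasp_force: 0.0
```

Request:
carry_out(
  deltas=[
    [[0,0.012,0,0],[0,0.023,0,0],[0,0.032,0,0],[0,0.041,0,0],[0,0.05,0.002,0],[0,0.058,0.005,0],[0,0.065,0.01,0],[0,0.072,0.016,0],[0,0.076,0.021,0],[0,0.08,0.026,0],[0,0.082,0.032,0],[0,0.084,0.036,0],[0,0.084,0.038,0],[0,0.084,0.038,0]],
  ],
)

```text
time: 4.72
ee_pos: [609.3, 203.2, 247.8]
tool_rot: [0.0, 0.644, 0.765, 0.001]
wrist_force: [1.0, 0.3, 9.4]
width: 0.3
grasp_force: 5.1
```

Request:
carry_out(
  deltas=[
    [[0,0,-0.05,0],[0,0,-0.083,0],[-0.05,-0.028,-0.083,0.02],[-0.102,-0.057,-0.083,0.04],[-0.154,-0.087,-0.083,0.06],[-0.206,-0.116,-0.083,0.075],[-0.258,-0.145,-0.083,0.075],[-0.31,-0.174,-0.083,0.075],[-0.362,-0.204,-0.083,0.075],[-0.416,-0.234,-0.083,0.075],[-0.416,-0.234,-0.083,0.075]],
  ],
)

```text
time: 6.1
ee_pos: [445.4, -252.3, 328.9]
tool_rot: [-0.001, 0.676, 0.737, -0.002]
wrist_force: [-0.3, 0.5, 0.0]
width: -0.0
grasp_force: 0.0
```

```bash
python3 - <<'E'
from h import *
t=snap("top","t2.png")[:,:,::-1];s=snap("side","s2.png")[:,:,::-1]
a=cv2.resize(t[140:240,160:420],(780,300),interpolation=cv2.INTER_CUBIC);b=cv2.resize(s[170:300,180:500],(738,300),interpolation=cv2.INTER_CUBIC)
cv2.imwrite("pics/c2.png",np.vstack([a,np.pad(b,((0,0),(0,42),(0,0)))]))
s=ctrl.sense();print(s["ee_pos"],s["wrist_force"])
E
```

```text
[ 448.32938115 -246.89659715  328.96584027] [ 0.12538557 -0.18023085  0.92463476]
```

View pics/c2.png

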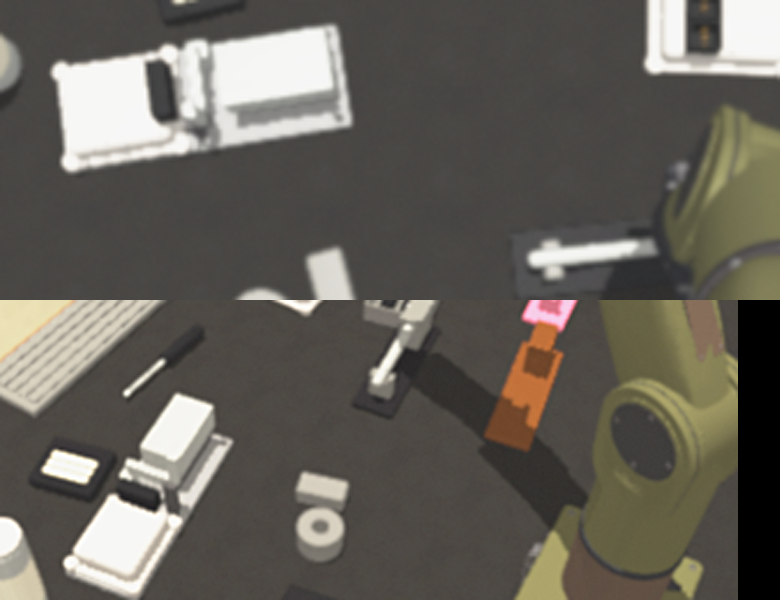

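Picture: the leaf now lies down across the bore line, with its arm at crop (195,80) reaching the fence. The rod is still in the black holder, tip at crop (533,260). Next: descend and grip.

Request:
carry_out(
  deltas=[
    [[0,0,0.04,0],[0,0,0.08,0],[0,0,0.11,0],[0,0,0.124,0],[0,0,0.124,0]],
  ],
  claw=0.05,
)

```text
time: 6.82
ee_pos: [449.6, -245.4, 205.1]
tool_rot: [-0.001, 0.671, 0.741, -0.0]
wrist_force: [-0.0, -0.3, 0.1]
width: 49.9
grasp_force: 0.0
```

Request:
carry_out(
  deltas=[
    [[0,0,0,0],[0,0,0,0],[0,0,0,0],[0,0,0,0],[0,0,0,0]],
  ],
  claw=0.005,
  grip_force=60,
)

```text
time: 7.45
ee_pos: [450.0, -246.8, 206.9]
tool_rot: [0.001, 0.672, 0.741, 0.001]
wrist_force: [0.3, 0.7, 7.0]
width: 14.2
grasp_force: 58.6
```

Request:
carry_out(
  deltas=[
    [[0,0,-0.002,0],[0.01,0,-0.003,0],[0.025,0,-0.003,0],[0.04,0,-0.003,0],[0.055,0,-0.003,0],[0.07,0,-0.003,0],[0.08,0,-0.003,0],[0.08,0,-0.003,0]],
  ],
)

```text
time: 8.45
ee_pos: [441.7, -171.1, 208.8]
tool_rot: [0.004, 0.674, 0.739, -0.002]
wrist_force: [-0.3, -13.4, -7.2]
width: 14.3
grasp_force: 64.3
```

```bash
python3 - <<'E'
from h import *
t=snap("top","t3.png")[:,:,::-1];s=snap("side","s3.png")[:,:,::-1]
a=cv2.resize(t[160:260,260:460],(600,300),interpolation=cv2.INTER_CUBIC);b=cv2.resize(s[130:230,280:480],(600,300),interpolation=cv2.INTER_CUBIC)
cv2.imwrite("pics/c3.png",np.vstack([a,b]))
s=ctrl.sense();print(s["ee_pos"],s["wrist_force"],s["width"],s["torque"])
for c in("top","side"):
  for n in("rod_tip","rod_tail","rod"):
    print(c,n,[(np.round(np.array(d["xy"])*[640,400],1).tolist(),round(d["score"],2)) for d in ctrl.landmark_of(n,c)[:2]])
  e=np.array([-.097,.995,0]);o=np.array([447.7,-229,51.]);print([proj(c,o+e*q).round(1) for q in(177,-23)])
E
```

```text
[ 441.76901304 -171.15502021  208.81499761] [ -0.15196603 -12.53924669  -6.93265517] 13.858788678530228 [-2.76602835  0.01276904  0.17846412]
top rod_tip [([313.8, 226.0], 0.51)]
top rod_tail []
top rod []
[array([309.6, 228.1]), array([376.1, 222.2])]
side rod_tip [([334.6, 216.4], 0.5)]
side rod_tail [([258.4, 238.9], 0.46)]
side rod [([343.6, 199.8], 0.68)]
[array([333.3, 220.5]), array([355.2, 185.5])]
```

View pics/c3.png

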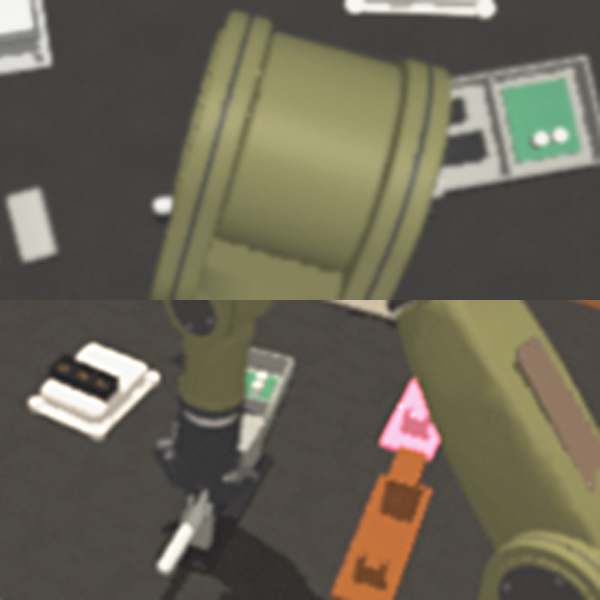

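The resistance is the fingers touching the notch post; the tip has come out to about (312,228) in the top view, so the tail is clear of the sleeve. I ease back, lift and carry the rod in front of the bore.

Request:
carry_out(
  deltas=[
    [[-0.004,0,-0.001,0],[-0.004,0,-0.03,0],[-0.004,0,-0.06,0],[0,0.01,-0.091,0],[0.015,0.045,-0.091,-0.02],[0.03,0.09,-0.091,-0.04],[0.045,0.135,-0.091,-0.06],[0.06,0.18,-0.08,-0.075],[0.073,0.225,-0.049,-0.075],[0.073,0.225,-0.049,-0.075],[0.073,0.225,-0.049,-0.075]],
  ],
)

```text
time: 10.22
ee_pos: [657.4, -72.4, 256.9]
tool_rot: [-0.001, 0.644, 0.765, -0.001]
wrist_force: [0.9, -0.7, -3.1]
width: 14.0
grasp_force: 59.7
```

```bash
cat > look.py <<'E'
from h import *
import sys
k=sys.argv[1]
t=snap("top","t%s.png"%k)[:,:,::-1];s=snap("side","s%s.png"%k)[:,:,::-1]
st=ctrl.sense();p=st["ee_pos"];print(p.round(1),st["wrist_force"].round(1),st["width"],st["tool_rot"].round(4))
RF=Ro.from_euler("z",1.743).as_matrix();f=RF.T@(p-[623.8,124.6,0]);print("TCP in fixture",f.round(1))
for c in("top","side"):
  for n in("rod_tip","rod_tail","mouth"):
    print(c,n,[(np.round(np.array(d["xy"])*[640,400],1).tolist(),round(d["score"],2)) for d in ctrl.landmark_of(n,c)[:2]])
  print("pred tip,tail",[proj(c,RF@[f[0]+q,f[1],f[2]-156]+[623.8,124.6,0]).round(1) for q in(115,-85)])
a=cv2.resize(t[140:220,200:360],(800,400),interpolation=cv2.INTER_CUBIC)[:300];b=cv2.resize(s[155:275,220:380],(400,300),interpolation=cv2.INTER_CUBIC)
cv2.imwrite("pics/c%s.png"%k,np.vstack([a,np.pad(b,((0,0),(0,400),(0,0)))]))
E
python3 look.py 4
```

```text
[657.5 -73.5 258.2] [ 0.6 -0.  -2.9] 14.116683879321135 [-1.000e-04  6.442e-01  7.649e-01 -6.000e-04]
TCP in fixture [-201.     0.7  258.2]
top rod_tip [([421.7, 202.8], 0.52)]
top rod_tail [([343.4, 144.1], 0.57)]
top mouth [([226.4, 155.7], 0.71)]
pred tip,tail [array([278.4, 155.9]), array([345.6, 145.2])]
side rod_tip [([270.8, 204.5], 0.51)]
side rod_tail [([292.2, 169.7], 0.56), ([246.2, 237.6], 0.29)]
side mouth [([260.9, 216.7], 0.84)]
pred tip,tail [array([268.1, 203.5]), array([292. , 168.5])]
```

View pics/c4.png

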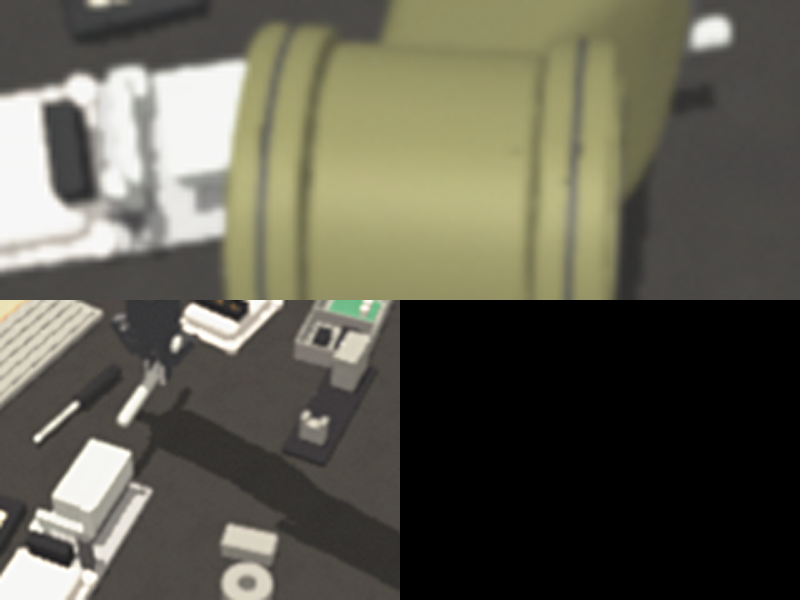

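```bash
python3 - <<'E'
from h import *
RF=Ro.from_euler("z",1.743).as_matrix();f=np.array([-201,.7,258.2])
for c,k,segs in(("side","s4",[60,70,80,90,100,105,110,114,118,122]),("top","t4",[-88,-85,-80,-77,-74])):
  g=cv2.cvtColor(cv2.imread("pics/%s.png"%k),cv2.COLOR_BGR2GRAY).astype(np.float32)
  P=lambda q:proj(c,RF@[f[0]+q,f[1],f[2]-156]+[623.8,124.6,0])
  d=P(110)-P(60) if c=="side" else P(-75)-P(-95)
  d/=np.linalg.norm(d);n=np.array([-d[1],d[0]]);w=np.arange(-6,6.01,.25)
  up=[(P(80)*0+proj(c,RF@[f[0]+80,f[1],f[2]-146]+[623.8,124.6,0])-P(80))@n, (proj(c,RF@[f[0]+80,f[1]+10,f[2]-156]+[623.8,124.6,0])-P(80))@n]
  print(c,"n-shift for 10mm up, 10mm +y:",np.round(up,2))
  for q in segs:
    u=(P(q)+w[:,None]*n).astype(np.float32);v=cv2.remap(g,u[:,:1].copy(),u[:,1:].copy(),cv2.INTER_LINEAR).ravel()
    m=np.clip(v-110,0,None);print(q,round(float(v.max())),round(float((m*w).sum()/max(m.sum(),1)),2),round(float((m>30).sum()*.25),1))
E
```

```text
side n-shift for 10mm up, 10mm +y: [ 1.31 -2.56]
60 249 0.09 5.2
70 248 0.08 5.2
80 250 0.15 5.2
90 249 0.14 5.2
100 252 0.1 5.2
105 251 0.08 5.2
110 250 0.05 5.2
114 227 0.03 4.5
118 161 -0.05 2.8
122 106 0.0 0.0
top n-shift for 10mm up, 10mm +y: [ 0.94 -3.31]
-88 94 0.0 0.0
-85 153 -0.04 2.2
-80 238 -0.09 6.0
-77 243 -0.04 6.2
-74 242 -0.01 6.2
```

Request:
carry_out(
  deltas=[
    [[0,0.0005,0.02,0],[0,0.0005,0.04,0],[0.01,0.0005,0.04,0],[0.02,0.0005,0.04,0],[0.027,0.0005,0.04,0],[0.033,0.0005,0.04,0],[0.039,0.0005,0.04,0],[0.045,0.0005,0.04,0],[0.045,0.0005,0.04,0]],
  ],
)

```text
time: 11.75
ee_pos: [651.3, -27.3, 217.8]
tool_rot: [-0.0, 0.643, 0.766, 0.0]
wrist_force: [-0.2, 0.1, -2.7]
width: 14.0
grasp_force: 59.8
```

Request:
carry_out(
  deltas=[
    [[0.008,0,0,0],[0.016,0,0,0],[0.024,0,0,0],[0.032,0,0,0],[0.04,0,0,0],[0.04,0,0,0]],
  ],
)

```text
time: 12.5
ee_pos: [644.3, 12.7, 217.7]
tool_rot: [-0.001, 0.643, 0.766, 0.0]
wrist_force: [0.4, 0.2, -1.9]
width: 14.1
grasp_force: 59.8
```

Request:
carry_out(
  deltas=[
    [[0.01,0,0,0],[0.02,0,0,0],[0.03,0,0,0],[0.038,0,0,0],[0.038,0,0,0]],
  ],
)

```text
time: 13.12
ee_pos: [637.7, 50.3, 217.7]
tool_rot: [-0.001, 0.643, 0.766, 0.0]
wrist_force: [-0.2, 1.8, -2.3]
width: 14.1
grasp_force: 59.8
```

```bash
python3 look.py 5
```

```text
[637.9  49.1 217.7] [-0.6 -0.5 -2. ] 14.223011046067379 [-2.000e-04  6.436e-01  7.654e-01  2.000e-04]
TCP in fixture [-76.8  -0.9 217.7]
top rod_tip [([418.7, 200.9], 0.71)]
top rod_tail [([303.4, 153.6], 0.48)]
top mouth [([265.3, 160.3], 0.63)]
pred tip,tail [array([239.3, 165.4]), array([304.4, 154.9])]
side rod_tip []
side rod_tail []
side mouth [([265.4, 215.7], 0.81)]
pred tip,tail [array([251.7, 236.6]), array([277.8, 197.5])]
```

Request:
carry_out(
  deltas=[
    [[0,0,0,0],[0,0,0,0],[0,0,0,0],[0,0,0,0],[-0.02,0,0.001,0],[-0.045,0,0.002,0],[-0.07,0,0.003,0],[-0.07,0,0.003,0]],
  ],
  claw=0.05,
)

```text
time: 14.52
ee_pos: [650.0, -25.2, 214.6]
tool_rot: [0.001, 0.646, 0.763, -0.001]
wrist_force: [-0.7, -0.4, 0.6]
width: 49.7
grasp_force: 0.0
```

```bash
python3 look.py 6
```

```text
[649.8 -20.5 214.6] [-0.9  0.9  0.1] 50.26476746183204 [-3.000e-04  6.441e-01  7.650e-01  2.000e-04]
TCP in fixture [-147.4   -0.8  214.6]
top rod_tip [([193.6, 269.1], 0.38)]
top rod_tail []
top mouth []
pred tip,tail [array([262.5, 162. ]), array([327.3, 151.6])]
side rod_tip [([251.8, 196.0], 0.21)]
side rod_tail [([276.2, 201.8], 0.6), ([353.2, 199.0], 0.39)]
side mouth [([263.6, 217.7], 0.75), ([232.3, 243.1], 0.31)]
pred tip,tail [array([261.6, 222.6]), array([286.1, 185.8])]
```

View pics/c6.png

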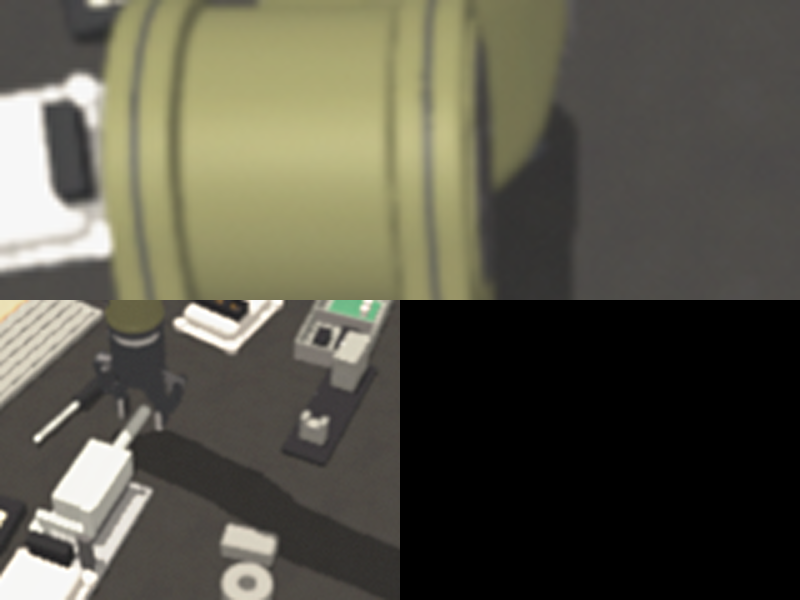

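The rod sits in the bore, and its tail lies between the open fingers at crop (145,410). Next I grip near the tail.

Request:
carry_out(
  deltas=[
    [[0,0,0,0],[0,0,0,0],[0,0,0,0],[0,0,0,0],[0,0,0,0]],
  ],
  claw=0.005,
  grip_force=45,
)

```text
time: 15.55
ee_pos: [649.9, -20.2, 214.7]
tool_rot: [-0.0, 0.644, 0.765, 0.0]
wrist_force: [0.0, 0.8, 0.9]
width: 14.5
grasp_force: 43.8
```

Request:
carry_out(
  deltas=[
    [[0,0,-0.001,0],[0.005,0,-0.002,0],[0.01,0,-0.003,0],[0.016,0,-0.003,0],[0.022,0,-0.003,0],[0.026,0,-0.003,0],[0.026,0,-0.003,0]],
  ],
)

```text
time: 16.42
ee_pos: [645.4, 6.0, 217.6]
tool_rot: [-0.0, 0.643, 0.766, 0.0]
wrist_force: [0.1, -0.1, -3.5]
width: 14.7
grasp_force: 43.8
```

Request:
carry_out(
  deltas=[
    [[0.004,0,0,0],[0.007,0,0,0],[0.008,0,0,0],[0.008,0,0,0]],
  ],
)

```text
time: 16.92
ee_pos: [644.1, 13.3, 217.7]
tool_rot: [-0.0, 0.644, 0.765, 0.0]
wrist_force: [0.7, 0.8, -2.8]
width: 14.7
grasp_force: 43.8
```

Request:
carry_out(
  deltas=[
    [[0.001,0,0,0],[0.002,0,0,0],[0.002,0,0,0]],
  ],
)

```text
time: 17.3
ee_pos: [643.7, 15.2, 217.7]
tool_rot: [-0.0, 0.644, 0.765, 0.0]
wrist_force: [0.5, 0.7, -3.3]
width: 14.5
grasp_force: 43.8
```

Request:
carry_out(
  deltas=[
    [[0.001,0,0,0],[0.002,0,0,0],[0.002,0,0,0]],
  ],
)

```text
time: 17.68
ee_pos: [643.5, 16.6, 217.7]
tool_rot: [0.0, 0.644, 0.765, -0.0]
wrist_force: [0.3, -1.7, -2.7]
width: 14.6
grasp_force: 43.8
```

Request:
carry_out(
  deltas=[
    [[0.001,0,0,0],[0.001,0,0,0]],
  ],
)

```text
time: 17.92
ee_pos: [643.4, 16.8, 217.7]
tool_rot: [0.001, 0.644, 0.765, -0.001]
wrist_force: [0.6, -4.8, -2.5]
width: 14.4
grasp_force: 43.8
```

Request:
carry_out(
  deltas=[
    [[0.001,0,0,0],[0.001,0,0,0]],
  ],
)

```text
time: 18.18
ee_pos: [643.3, 17.0, 217.8]
tool_rot: [0.001, 0.644, 0.765, -0.001]
wrist_force: [0.6, -6.4, -2.7]
width: 14.4
grasp_force: 43.8
```

Request:
carry_out(
  deltas=[
    [[-0.001,0,0,0],[-0.0015,0,0,0],[-0.0015,0,0,0]],
  ],
)

```text
time: 18.55
ee_pos: [643.4, 16.8, 217.7]
tool_rot: [0.0, 0.644, 0.765, -0.0]
wrist_force: [0.4, -5.8, -3.2]
width: 14.4
grasp_force: 43.8
```

Request:
carry_out(
  deltas=[
    [[0,0,0,0],[0,0,0,0],[0,0,0,0],[0,0,0,0],[0,0,-0.03,0],[0,0,-0.07,0],[0,0,-0.12,0],[0,0,-0.12,0]],
  ],
  claw=0.05,
)

```text
time: 19.55
ee_pos: [644.9, 17.6, 342.2]
tool_rot: [0.003, 0.644, 0.765, 0.003]
wrist_force: [-0.4, 0.5, -0.6]
width: 49.8
grasp_force: 0.0
```

The tip met the leaf (wrist force rose to about 6 N), so I've released the rod. Next I shut the fingers and go in front of the tab.

Request:
carry_out(
  deltas=[
    [[0.04,-0.001,0,0],[0.09,-0.002,0,0],[0.14,-0.004,0,0],[0.189,-0.0045,0,0],[0.189,-0.0045,0,0],[0.189,-0.0045,0.03,0],[0.189,-0.0045,0.054,0],[0.189,-0.0045,0.054,0],[0.189,-0.0045,0.054,0]],
  ],
  claw=0,
)

```text
time: 20.68
ee_pos: [607.0, 202.5, 284.2]
tool_rot: [0.0, 0.644, 0.765, 0.0]
wrist_force: [-0.4, -0.0, 0.3]
width: 0.0
grasp_force: 0.0
```

```bash
python3 look.py 7|head -3
```

```text
[607.1 202.8 284.8] [-0.  -0.8 -0.3] 0.09143990683581939 [5.000e-04 6.439e-01 7.651e-01 9.000e-04]
TCP in fixture [ 79.9   3.1 284.8]
top rod_tip [([227.6, 166.3], 0.57), ([367.0, 224.1], 0.45)]
```

Request:
carry_out(
  deltas=[
    [[0,-0.008,0.001,0],[0,-0.016,0.001,0],[0,-0.022,0.001,0],[0,-0.028,0.002,0],[0,-0.036,0.005,0],[0,-0.0435,0.008,0],[0,-0.05,0.013,0],[0,-0.056,0.0195,0],[0,-0.06,0.025,0],[0,-0.0625,0.03,0],[0,-0.065,0.036,0],[0,-0.066,0.041,0],[0,-0.066,0.042,0],[0,-0.066,0.042,0]],
  ],
)

```text
time: 22.82
ee_pos: [541.0, 191.8, 246.9]
tool_rot: [0.0, 0.643, 0.766, 0.001]
wrist_force: [-15.5, -4.0, 50.6]
width: 0.1
grasp_force: 15.5
```

Request:
carry_out(
  deltas=[
    [[0,0,-0.03,0],[0,0,-0.08,0],[-0.06,0,-0.12,0],[-0.12,0,-0.12,0],[-0.18,0,-0.12,0],[-0.24,0,-0.12,0],[-0.3,0,-0.12,0],[-0.3,0,-0.12,0]],
  ],
)

```text
time: 23.82
ee_pos: [592.4, -111.6, 360.9]
tool_rot: [0.002, 0.648, 0.762, -0.002]
wrist_force: [-0.1, 0.9, -0.8]
width: 0.1
grasp_force: 0.0
```

```bash
python3 - <<'E'
from h import *
t=snap("top","t8.png")[:,:,::-1];s=snap("side","s8.png")[:,:,::-1]
a=cv2.resize(t[140:220,170:290],(450,300),interpolation=cv2.INTER_CUBIC);b=cv2.resize(s[190:290,200:300],(300,300),interpolation=cv2.INTER_CUBIC)
cv2.imwrite("pics/c8.png",np.hstack([a,b]))
st=ctrl.sense();print(st["ee_pos"],st["wrist_force"])
RF=Ro.from_euler("z",1.743).as_matrix()
for c in("top","side"):
  for n in("leaf_arm","leaf_tab","rod_tail","rod_tip"):
    print(c,n,[(np.round(np.array(d["xy"])*[640,400],1).tolist(),round(d["score"],2)) for d in ctrl.landmark_of(n,c)[:2]])
  for deg in(75,80,85,90,95):
    p=np.radians(deg);L=[proj(c,RF@q+[623.8,124.6,0]).round(1) for q in([80,36-75*np.cos(p),62+75*np.sin(p)],[80,36+60*np.sin(p),62+60*np.cos(p)])];print(deg,*L)
  print("tip/tail",proj(c,RF@[75,0,61]+[623.8,124.6,0]).round(1),proj(c,RF@[-125,0,61]+[623.8,124.6,0]).round(1))
E
```

```text
[ 592.62442987 -104.500515    360.77889658] [-0.75336047  1.53751878 -0.44223933]
top leaf_arm [([223.0, 171.0], 0.45), ([226.0, 155.2], 0.45)]
top leaf_tab [([230.7, 196.7], 0.71)]
top rod_tail [([248.5, 249.1], 0.51), ([292.2, 154.3], 0.48)]
top rod_tip [([229.4, 165.8], 0.73)]
75 [220.1 167.7] [228.5 197.3]
80 [220.3 169.8] [228.9 198. ]
85 [220.5 171.9] [229.4 198.5]
90 [220.8 174.1] [229.8 198.8]
95 [221.1 176.4] [230.2 199. ]
tip/tail [227.4 167.7] [292.5 157.2]
side leaf_arm [([247.1, 234.1], 0.74)]
side leaf_tab [([272.0, 254.9], 0.52)]
side rod_tail [([272.4, 206.8], 0.41)]
side rod_tip [([247.3, 244.7], 0.49)]
75 [247.9 232.7] [271.5 251.7]
80 [249.7 233. ] [272.  252.8]
85 [251.5 233.4] [272.3 253.8]
90 [253.4 234. ] [272.5 254.9]
95 [255.3 234.7] [272.5 255.9]
tip/tail [246.6 244.9] [273.6 204.4]
```

View pics/c8.png

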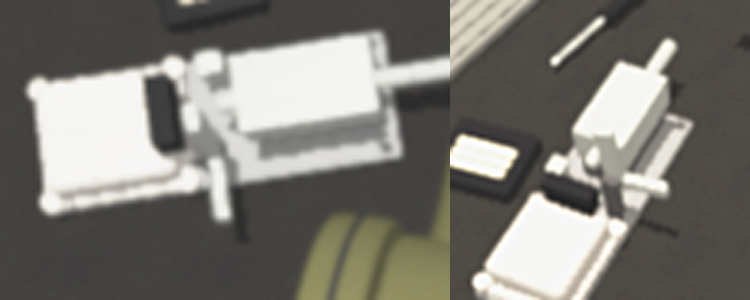

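Picture: the leaf stands at about 80–85°, with the tab at (219,190) in the left crop and the rod's tail sticking out at the right. I'll nudge the arm fully upright from its -y side, high up, where nothing else is near.

Request:
carry_out(
  deltas=[
    [[0.05,0.025,0,0],[0.1,0.05,0,0],[0.15,0.08,0,0],[0.2,0.0895,0,0],[0.25,0.0895,0,0],[0.3,0.0895,0,0],[0.3,0.0895,0,0],[0.3,0.0895,0.04,0],[0.3,0.0895,0.0775,0],[0.3,0.0895,0.0775,0],[0.3,0.083,0.0775,0],[0.3,0.076,0.0775,0],[0.3,0.069,0.0775,0],[0.3,0.063,0.0775,0],[0.3,0.058,0.0775,0],[0.3,0.0555,0.0775,0],[0.3,0.0555,0.0775,0]],
  ],
)

```text
time: 26.45
ee_pos: [596.1, 201.3, 284.2]
tool_rot: [-0.0, 0.644, 0.765, -0.0]
wrist_force: [1.1, -0.2, 0.6]
width: -0.3
grasp_force: 0.6
```

Request:
carry_out(
  deltas=[
    [[0,0.02,0,0],[0,0.03,-0.04,0],[0,0.03,-0.09,0],[-0.06,0.03,-0.1,0],[-0.12,0,-0.1,0],[-0.18,-0.05,-0.1,0],[-0.24,-0.08,-0.1,0],[-0.3,-0.08,-0.1,0],[-0.3,-0.08,-0.1,0]],
  ],
)

```text
time: 27.58
ee_pos: [567.4, -113.4, 383.9]
tool_rot: [0.0, 0.647, 0.763, -0.002]
wrist_force: [-0.1, 0.3, -0.3]
width: -0.0
grasp_force: 0.0
```

```bash
python3 - <<'E'
from h import *
t=snap("top","t9.png")[:,:,::-1];s=snap("side","s9.png")[:,:,::-1]
a=cv2.resize(t[140:220,170:310],(525,300),interpolation=cv2.INTER_CUBIC);b=cv2.resize(s[180:290,190:290],(273,300),interpolation=cv2.INTER_CUBIC)
cv2.imwrite("pics/c9.png",np.hstack([a,b]))
RF=Ro.from_euler("z",1.743).as_matrix()
for c,im in(("top",t),("side",s)):
  for n in("leaf_arm","leaf_tab","rod_tail"):
    print(c,n,[(np.round(np.array(d["xy"])*[640,400],1).tolist(),round(d["score"],2)) for d in ctrl.landmark_of(n,c)[:2]])
  g=cv2.cvtColor(np.ascontiguousarray(im),cv2.COLOR_BGR2GRAY)
  for x in range(-140,-108,3):
    u=proj(c,RF@[x,0,60]+[623.8,124.6,0]);print(x,int(cv2.getRectSubPix(g,(1,1),(float(u[0]),float(u[1])))[0,0]),end=" ")
  print()
E
```

```text
top leaf_arm []
top leaf_tab [([229.0, 197.6], 0.73), ([228.4, 166.8], 0.56)]
top rod_tail [([248.3, 249.3], 0.44), ([294.6, 158.0], 0.41)]
-140 66 -137 65 -134 66 -131 72 -128 104 -125 164 -122 214 -119 232 -116 235 -113 235 -110 235 
side leaf_arm []
side leaf_tab [([272.4, 256.2], 0.56)]
side rod_tail [([271.6, 207.5], 0.58)]
-140 72 -137 77 -134 98 -131 142 -128 201 -125 226 -122 240 -119 243 -116 240 -113 241 -110 240
```

View pics/c9.png

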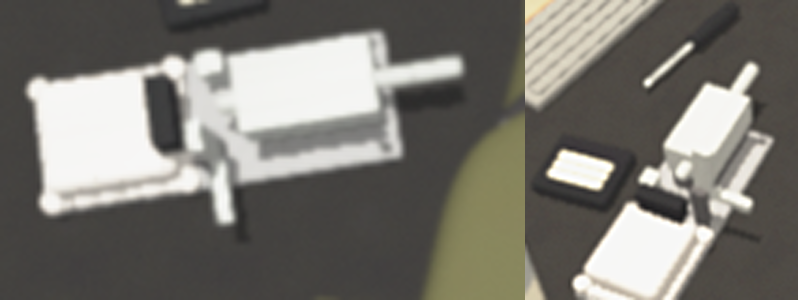

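The leaf is upright, with its tab at (222,200) in the left crop. The rod's tail is at fixture x of about -125 to -128, where it should be with the tip at the gauge line. The gripper is clear.

```bash
python3 -c "
from workcell import ctrl
print(ctrl.hand_in())"
```

```text
the job is handed in; nothing more can be done
None
```

I handed the job in at about 28 s: the rod is in the bore with its tip at the gauge position and the leaf is back upright, but raising the leaf briefly put 50 N on the wrist; if that load was on the gripper's body, it breaks the 40 N limit.

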